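# Open a label press of unknown thread and roll the canister out

### The job

The label on the round document canister has dried: open the little screw press by pushing its cross handle round until the wooden shoe stands well clear above the canister. Nobody noted whether its screw has a right-hand or a left-hand thread, so feel gently which way it gives and do not force it the way that is hard. Then use the bone folder, held in the gripper, as a paddle to roll the canister gently along the track into the seat against the end stop, never touching the canister with the gripper itself, and leave the press open and the folder lying on the table.

Things in the scene. Friction and masses are not known exactly. Their poses are not given: they have to be found in the camera images.
- press: Label press, fixed: wooden board (x -66 to 72, y -215 to 67, 14 mm thick) with a cork-lined track along its y, surface at z 18. Origin on the table below the screw; x points away from the robot (within 0.25 rad), z up. Across the track: ridges 1.5 mm high at y 10, -10, -160; end stop face at y -198, top z 46; low back stop at y 60 to 66, top z 28. Side guides at x +-54 to 59, top z 30.
- head (a point): Centre of the top of the press's round iron head (radius 34 mm, z 115 to 151) on the screw's axis, fixed to the press. An arm 36 mm wide joins it to a column on the far side (x 80 to 116, y +-47 at the foot). Under the head the track is open from the robot's side. Shoe and screw hang from it.
- handle: Cross handle on the screw. Origin: on the screw's axis at mid-height of the bar, 186 mm over the table when clamped; it rises with the shoe. Its y runs along the bar (at the start along the press's y), z up. Hub radius 17 mm; round steel bar 16 mm thick reaching 68 mm each way, free underneath down to the head's top. Keep the force on it under 40 N.
- handle_end (a point): Centre of the dark wooden grip on one end of the handle's bar (alike at the other end), 57 mm from the axis. One way the screw gives a few degrees, then is solid; the other way loosens it: drag 0.13 N m (3 to 8 N when pushed at 50 mm), stays where left, ends after 2.75 rad. Which way varies from start to start and cannot be seen.
- shoe (a joint): Rise of the shoe in m: 0 clamped, then 0.0066 for each rad of loosening, 0.018 at the end. The shoe is an inverted wooden V over the canister, on the screw's axis, 84 mm along the press's x, 50 mm along y; clamped, its edges hang 8 mm below the canister's top. Well clear from 0.011.
- canister: Round document canister, grey board, paper label, end caps: 54 mm diameter, 105 mm long, 0.11 to 0.23 kg, lying across the track under the shoe. Origin at its centre, 45 mm over the table; x is its axis (along the press's x), y and z turn as it rolls. About 1 N rolls it over a ridge. Touch it only with the bone folder; keep it under 0.4 m/s.
- seat (a point): Where the canister's centre must end: at x 0, y -170, z 45 mm of the press's frame, between the ridge at y -160 and the end stop. Fixed to the press.
- bone_folder: Bone folder: flat cream blade 149 mm long (its y), 23 mm wide (its x), 8 mm thick, tapering a little to the ends, 22 g. Origin at the centre of its underside. Lies flat on the table left or right of the press, along the world's x within 0.5 rad. On the other side lies a flat glue brush, 184 mm, not needed.
Mind the look-alikes: they are no part of the job. What is shaped like the canister but blue is not meant.

How it is judged:
On the way, in this order (a step that is already met when the one before it is completed fails the run):
1. the press is open: the shoe has risen at least 10 mm while the canister still lies under it (value of joint shoe above 0.01 m and horizontal distance between canister and seat above 0.15 m), for 0.2 s.
2. the bone folder is pushing the canister along the track (contact force between bone_folder and canister above 0.02 N and y of canister in the frame of press below -0.012 m).
At the end, for the whole second after the job is handed in: Canister at rest in the seat (centre within 8 mm of the seat point horizontally, 5 mm in height; axis within 0.1 rad of the press's x); shoe still at least 9 mm above its clamped place; bone folder at rest on the table itself (underside below 8 mm) (horizontal distance between canister and seat below 0.008 m and z of canister in the frame of seat between -0.005 and 0.005 m and angle between the x axis of canister and the x axis of press, either way round below 0.1 rad and linear speed of each of canister, bone_folder below 0.02 m/s and value of joint shoe above 0.009 m and height (world z) of bone_folder below 0.008 m); the robot touches nothing.
It fails at once if the gripper's fingers touch the canister (contact force between the fingers and canister above 0.3 N).
It fails at once if the handle is forced: more than 40 N between fingers and handle (contact force between the fingers and handle above 40 N).
It fails at once if the canister is knocked along faster than 0.4 m/s (linear speed of canister above 0.4 m/s).
It also fails if it takes over 72 s, if anything falls off the work surface, if the arm or the gripper's body presses on something with over 40 N, if the wrist force passes 120 N, or if a joint passes its speed limit or range.

### The arm

A 7-joint arm with a two-finger parallel gripper is mounted at the origin on the work surface; the furniture and walls round the work are solid. World frame = base frame: x ahead of the robot, y to its left, z up, the work surface at z = 0. Lengths are in m, angles in rad, forces in N, time in s.
With the tool pointing down it reaches from about 0.425 to 0.825 m from the base axis. Payload 3.6 kg.
Tool frame: the origin (TCP) lies where the fingers leave the gripper's body, on its centre line; the fingertips stand 73 mm ahead of it and the grasp point (between the pads) lies 54 mm ahead of it; x points along the fingers, y is the direction in which the jaws open and shut, and the axes are right-handed (so a half turn about x gives the same grasp; the last joint's range is limited). The gripper opens to 85 mm and grips with 20 to 120 N. Pads are 22 mm wide; open, the fingers measure 114 mm over their backs; the gripper's body (76 mm by 85 mm) begins 54 mm behind the grasp point. The pads swing forward as they close: fully open they stand 13 mm farther back than shut.
Start: joints at [1.236, 0.615, -0.013, 1.423, 0.008, 1.103, -0.04], TCP at [0.198, -0.619, 0.304] pointing down, gripper open.
Joint ranges: [-3.12, 3.12], [-0.3, 2.06], [-1.34, 1.32], [0.26, 2.42], [-1.36, 4.5], [0.01, 1.98], [-2.84, 2.84]. Speed limits (rad/s): [2.79, 2.79, 3.14, 3.14, 3.14, 3.14, 3.14].

### API

Orientations are given as a unit quaternion [x, y, z, w].
In Python, from station import arm, snapshot, camera_info, ticket gives the robot as it stands. Calls block until the motion is done:
- arm.movep(position, orientation): joint-space move of the TCP to a pose.
- arm.line_to(position, velocity=0.15, ori=None): straight line of the TCP; ori=None keeps the orientation; velocity is the mean speed in m/s.
- arm.move_j(angles): joint-space move.
- arm.move_gripper(opening, effort=None): opening from 0.0 (shut) to 1.0 (fully open); effort is the grip in N (None keeps the last); returns when the fingers have stopped.
- arm.pause(seconds).
- arm.ik(position, orientation): joint angles nearest the present ones, or None.
- snapshot(name): name is "side" or "top"; returns the picture (420x560x3 uint8, blue, green, red); there is no depth.
- camera_info(name): a dict with "fx", "fy", "cx", "cy" (pixels), "R" (3x3) and "t" (3): a world point X has camera coordinates R X + t. Camera axes: x right, y down, z forward; pixel columns grow to the right and rows downward; lengths in m; the calibration is good to about 2 mm. A picture is of the moment at which its call begins. camera_info takes no time and is no camera call.
A pose or a line that the arm cannot do raises arm.MotionError and nothing moves.
- ticket.finish_job(): hands the job in, once; it reports no verdict.
Readings, each from a call of its own:
- arm.read_time(): time.
- arm.read_joint_positions(): joint angles.
- arm.read_dq(): joint speeds.
- arm.read_effort(): joint torques, N m.
- arm.read_tool_pos(): TCP position.
- arm.read_eef_rot(): TCP orientation.
- arm.read_ft_force(): force on the tool from outside, world axes, zero at the start.
- arm.read_wrist_torque(): the same for the moment, N m.
- arm.read_opening(): opening from 0.0 (shut) to 1.0 (fully open).
Only numpy, scipy, OpenCV 4.12 (cv2) and the standard library are available. Lean on these libraries where they do the work, as an engineer would, in place of code of your own. Each camera call takes 0.05 s, during which the arm holds its last target.

## Working session

There is one attempt and no reset: what is moved stays moved. The work goes in short steps, each a Python script; the robot and the scene stay as the last script left them, time stands still between calls to the robot, and variables do not carry over. Pictures are saved under pics/ and viewed, and the job is handed in when it is done.

```bash
ls; mkdir -p pics; python3 - <<'E'
from station import arm, snapshot, camera_info
import cv2, numpy as np
for n in ("side","top"):
    im=snapshot(n); cv2.imwrite(f"pics/{n}0.png",im)
    c=camera_info(n); R=np.array(c["R"]);t=np.array(c["t"]); print(n,c["fx"],c["cx"],c["cy"],R.round(3).tolist(),t, (-R.T@t).round(3))
print(arm.read_time(),arm.read_tool_pos(),arm.read_eef_rot(),arm.read_ft_force(),arm.read_opening())
E
```

```text
pics
side 425.69045621917195 272.21513067301146 220.76424189942753 [[-0.777, -0.629, 0.018], [-0.289, 0.33, -0.899], [0.559, -0.704, -0.438]] [0.42335469 0.25748444 1.02168951] [-0.168  0.9    0.671]
top 474.4598868362632 275.4282165287014 217.21518987115425 [[0.543, -0.84, 0.001], [-0.822, -0.532, -0.201], [0.169, 0.109, -0.98]] [-0.19823606  0.45538949  1.48982782] [ 0.231 -0.086  1.551]
0.1 [ 0.19741096 -0.61873396  0.30285178] [-0.69856539 -0.10958998  0.69881555 -0.10795021] [-0.476538    0.22213232  0.52424887] 1.000464775060425
```

View pics/side0.png

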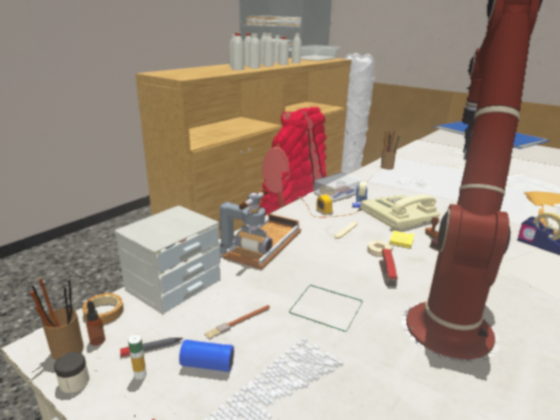

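View pics/top0.png

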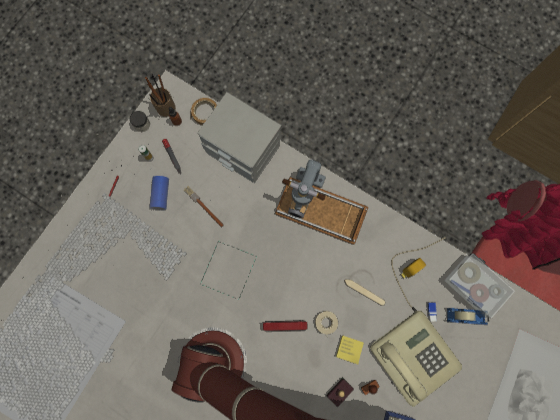

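```bash
python3 - <<'E'
import cv2, numpy as np
a=cv2.imread("pics/top0.png")[150:310,260:400]; b=cv2.imread("pics/side0.png")[180:280,205:375]
cv2.imwrite("pics/c1.png",cv2.resize(a,None,fx=3.75,fy=3.75,interpolation=cv2.INTER_CUBIC))
cv2.imwrite("pics/c2.png",cv2.resize(b,None,fx=4.5,fy=4.5,interpolation=cv2.INTER_CUBIC))
E
```

```text
(no output)
```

View pics/c1.png

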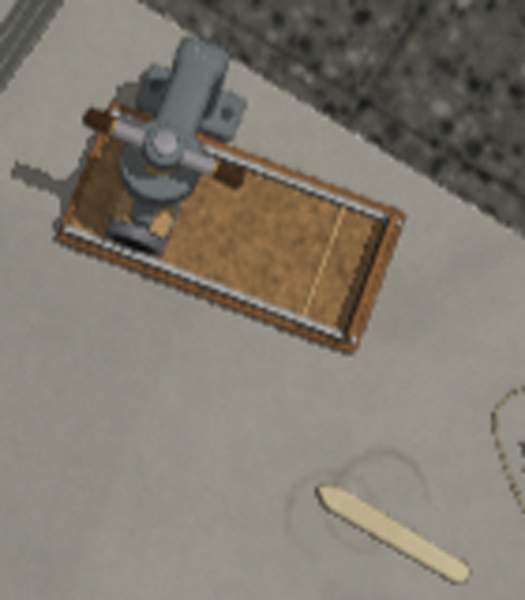

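View pics/c2.png

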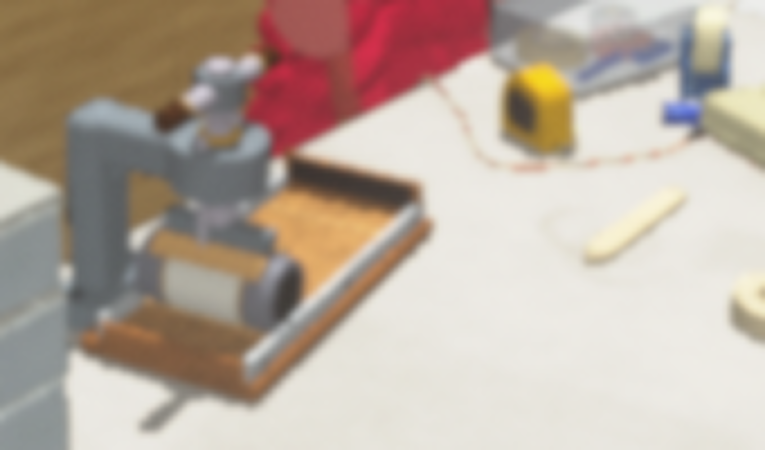

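```bash
cat > h.py <<'E'
from station import arm, snapshot, camera_info, ticket
import cv2, numpy as np
from scipy.spatial.transform import Rotation as Ro
def ray(n,px,z):
    c=camera_info(n); R=np.array(c["R"]);t=np.array(c["t"]); C=-R.T@t
    d=R.T@np.array([(px[0]-c["cx"])/c["fx"],(px[1]-c["cy"])/c["fy"],1]); s=(z-C[2])/d[2]; return C+s*d
def proj(n,X):
    c=camera_info(n); p=np.array(c["R"])@np.array(X)+np.array(c["t"]); return np.array([c["fx"]*p[0]/p[2]+c["cx"],c["fy"]*p[1]/p[2]+c["cy"]])
def blobs(mask,off=(0,0)):
    n,l,s,c=cv2.connectedComponentsWithStats(mask.astype(np.uint8)); return [(int(s[i,4]),(c[i]+off).round(2),i) for i in range(1,n) if s[i,4]>=8],l
E
python3 - <<'E'
from h import *
im=cv2.imread("pics/top0.png"); hsv=cv2.cvtColor(im,cv2.COLOR_BGR2HSV)
# folder
x0,y0=335,265; r=im[y0:315,x0:395].astype(int); 
m=((r[...,2]-r[...,0])>38)&(r[...,2]>150)
bl,l=blobs(m,(x0,y0)); print([b[:2] for b in bl])
b=max(bl,key=lambda q:q[0]); ys,xs=np.nonzero(l==b[2]); P=np.array([ray("top",(x+x0,y+y0),.008)[:2] for x,y in zip(xs,ys)])
rc=cv2.minAreaRect(P.astype(np.float32)*1000); print("folder",P.mean(0),rc)
u=np.linalg.svd(P-P.mean(0))[2][0]; print("dir",u,np.arctan2(u[1],u[0]))
# grips
x0,y0=275,170; r=im[y0:205,x0:330].astype(int)
h=hsv[y0:205,x0:330]
print(r[178-y0+2,286-x0],r[196-y0,321-x0])
m=(r[...,2]<95)&(r[...,2]-r[...,0]>20)&(r[...,1]<60)
bl,l=blobs(m,(x0,y0))
for b in bl: print(b[:2], ray("top",b[1],.19))
# board corners by hand (crop px)
for nm,p,z in [("near-left",(58,238),.014),("near-right",(350,350),.014),("nr top",(352,345),.046),("far-right top",(402,214),.046),("ridgeA",(305,315),.0195),("ridgeB",(342,210),.0195),("hub",(163,143),.2)]:
    print(nm, ray("top",(p[0]/3.75+260-.37,p[1]/3.75+150-.37),z))
E
```

```text
[(234, array([364.43, 291.62]))]
folder [ 0.4470251  -0.28778174] ((446.9459533691406, -287.5511474609375), (17.864992141723633, 142.87306213378906), 1.682623267173767)
dir [ 0.03022717 -0.99954305] -1.540564548856752
[26 39 59] [28 42 64]
(30, array([286.1, 181.8])) [0.57274967 0.09675242 0.19      ]
(11, array([295.55, 179.45])) [0.59414032 0.07704662 0.19      ]
(38, array([282.53, 197.39])) [0.52682643 0.07985811 0.19      ]
(8, array([290.62, 195.62])) [0.54434965 0.06269449 0.19      ]
(38, array([320.76, 196.24])) [ 0.59114867 -0.01309857  0.19      ]
(10, array([288.1, 202. ])) [0.5239766  0.05850985 0.19      ]
near-left [0.50668016 0.0930041  0.014     ]
near-right [ 0.56117734 -0.17509086  0.014     ]
nr top [ 0.55892297 -0.17244508  0.046     ]
far-right top [ 0.68093258 -0.14969516  0.046     ]
ridgeA [ 0.5650983  -0.12590548  0.0195    ]
ridgeB [ 0.66318716 -0.10447537  0.0195    ]
hub [0.58209825 0.04358003 0.2       ]
```

```bash
cat >> h.py <<'E'
AX=np.array([.582,.0425]); YAW=.2
def rz(a): return np.array([[np.cos(a),-np.sin(a)],[np.sin(a),np.cos(a)]])
def P2W(x,y): return AX+rz(YAW)@np.array([x,y])
def quat(yaw):  # tool down; jaw axis (tool y) at world yaw
    y=np.array([np.cos(yaw),np.sin(yaw),0]); x=np.array([0,0,-1.]); return Ro.from_matrix(np.c_[x,y,np.cross(x,y)]).as_quat()
def handle_pose(sg,end,th,off,r=.050,z=.240):
    # bar turned by th (signed, ccw+). end=+1 left. finger behind bar w.r.t. rotation sense sg, off from bar centreline
    a=YAW+np.pi/2+th+(0 if end>0 else np.pi); u=np.array([np.cos(a),np.sin(a)]); n=np.array([-u[1],u[0]])*sg
    p=AX+u*r-n*off; return np.r_[p,z],a
E
python3 - <<'E'
from h import *
print(Ro.from_quat(arm.read_eef_rot()).as_matrix().round(2).tolist())
for n,X in [("headtop",[*AX,.151]),("hubbar",[*AX,.186]),("coltop",[*P2W(98,0)*1,.151] if 0 else [*P2W(.098,0),.151]),("can+",[*P2W(-.0525,0),.045]),("stopC",[*P2W(-.06,-.198),.046]),("stopD",[*P2W(.06,-.198),.046]),("endL",[*P2W(0,.057),.186]),("endR",[*P2W(0,-.057),.186])]:
    print(n,proj("side",X).round(1),((proj("side",X)-[205,180])*4.5).round(),((proj("top",X)-[260,150])*3.75).round())
for p,z in [((200,135),.1),((255,180),.1),((262,180),0)]: print("cab",ray("top",p,z))
for sg,end in((1,1),(-1,-1)):
  for flip in (0,np.pi):
    o=[]
    for th in np.linspace(0,2.6,6):
        pos,a=handle_pose(sg,end,sg*th,.019); q=arm.ik(pos,quat(a+flip)); o.append(None if q is None else round(float(q[6]),2))
    print("arc",sg,flip,o)
for s in (1,-1):
  u=np.array([-.0302,.99954])*s   # tip direction
  g=np.array([.447,-.288])-u*.05; yaw=np.arctan2(u[1],u[0])
  for j in (1,-1):
    q=arm.ik([*g,.077],quat(yaw+j*np.pi/2)); gp=[q]
    for y in (.09,.04,-.05,-.13):
        gp.append(arm.ik([*P2W(-.092,y),.118],quat(YAW+j*np.pi/2)))
    print(s,j,[None if k is None else round(float(k[6]),2) for k in gp])
E
```

```text
[[-0.0, 0.3, -0.95], [0.0, -0.95, -0.3], [-1.0, -0.0, -0.0]]
headtop [254.2 209.8] [221. 134.] [159. 158.]
hubbar [254.2 198.8] [221.  85.] [162. 147.]
coltop [226.1 203.1] [ 95. 104.] [201.  51.]
can+ [269.4 245.6] [290. 295.] [131. 244.]
stopC [298.9 220.7] [423. 183.] [344. 334.]
stopD [267.5 213.2] [281. 149.] [390. 207.]
endL [244.1 205.8] [176. 116.] [ 95. 122.]
endR [263.6 192.4] [264.  56.] [229. 173.]
cab [0.57619203 0.4274768  0.1       ]
cab [0.54674674 0.19486562 0.1       ]
cab [0.58142937 0.19428574 0.        ]
arc 1 0 [1.03, 1.33, 1.86, -2.27, -2.45, -1.97]
arc 1 3.141592653589793 [-1.71, -1.27, -0.8, -0.3, 0.21, 0.71]
arc -1 0 [-1.47, -1.9, -2.35, -2.81, 1.93, 1.37]
arc -1 3.141592653589793 [1.21, 0.76, 0.29, -0.19, -0.69, -1.21]
1 1 [-2.01, 0.98, 0.89, 1.02, 1.22]
1 -1 [0.34, -1.69, -1.58, -1.36, -1.24]
-1 1 [0.09, 0.98, 0.89, 1.02, 1.22]
-1 -1 [-2.1, -1.69, -1.58, -1.36, -1.24]
```

```bash
python3 - <<'E'
from h import *
arm.move_gripper(0.0,effort=40)
pos,a=handle_pose(1,1,0,.026); q=quat(a+np.pi)
arm.movep([*pos[:2],.30],q); print(arm.read_time())
arm.line_to(pos,.12); arm.pause(.3); f0=arm.read_ft_force(); print(arm.read_time(),f0,arm.read_tool_pos()-pos)
n=np.array([-np.sin(a),np.cos(a)])  # push dir for ccw
for off in np.arange(.023,-.003,-.002):
    p,_=handle_pose(1,1,0,off); arm.line_to(p,.05); 
    f=arm.read_ft_force()-f0; act=arm.read_tool_pos()[:2]; print(round(off,3),f.round(2),"push",round(-f[:2]@n,2),((act-p[:2])*1000).round(1))
    if -f[:2]@n>14: break
print(arm.read_time())
cv2.imwrite("pics/t1.png",snapshot("top"))
E
```

```text
3.75
4.7 [ 0.02955344  0.63994324 -0.07817842] [2.82953628e-04 9.05095655e-05 7.30719115e-04]
0.023 [ 0.72 -0.44  0.98] push 0.61 [0.  0.1]
0.021 [ 1.7   0.58 -0.71] push 1.78 [0.5 0.4]
0.019 [ 3.08  1.91 -0.3 ] push 3.4 [0.5 0.6]
0.017 [ 4.54  2.33 -0.53] push 4.91 [1.  0.7]
0.015 [ 7.76  2.83 -1.57] push 8.17 [2.3 1. ]
0.013 [ 8.97  1.9  -3.07] push 9.17 [3.3 1.1]
0.011 [13.41  4.19 -5.83] push 13.98 [4.7 1.4]
0.009 [15.21  4.01 -7.28] push 15.71 [5.7 1.5]
6.7
```

```bash
python3 - <<'E'
from h import *
p,a=handle_pose(1,1,0,.034); arm.line_to(p,.08)
arm.line_to([*p[:2],.30],.2)
pos,a=handle_pose(-1,-1,0.05,.030); q=quat(a+np.pi)
arm.movep([*pos[:2],.30],q); 
arm.line_to(pos,.12); arm.pause(.3); f0=arm.read_ft_force(); print(arm.read_time(),f0,arm.read_tool_pos()-pos)
n=-np.array([-np.sin(a),np.cos(a)])
for off in np.arange(.027,-.003,-.003):
    p,_=handle_pose(-1,-1,0.05,off); arm.line_to(p,.05); 
    f=arm.read_ft_force()-f0; act=arm.read_tool_pos()[:2]; print(round(off,3),f.round(2),"push",round(-f[:2]@n,2),((act-p[:2])*1000).round(1))
    if -f[:2]@n>14: break
print(arm.read_time())
cv2.imwrite("pics/t2.png",cv2.resize(snapshot("top")[150:260,260:400],None,fx=4,fy=4)) 
E
```

```text
11.0583 [0.33030319 0.04544488 0.20997696] [0.00022498 0.00011218 0.00070738]
0.027 [-0.44  0.68 -0.56] push -0.26 [-0.2 -0.1]
0.024 [-0.32  0.12 -0.76] push -0.28 [-0.2 -0.1]
0.021 [ 0.47 -1.17 -0.38] push 0.16 [ 0.  -0.1]
0.018 [ 2.98 -1.27 -1.37] push 2.58 [ 0.5 -0.3]
0.015 [ 3.05 -1.78  0.35] push 2.52 [ 0.4 -0.5]
0.012 [ 3.32 -1.64  0.52] push 2.82 [ 0.4 -0.4]
0.009 [ 4.17 -2.02  2.04] push 3.54 [ 0.7 -0.2]
0.006 [ 4.97 -3.11  2.99] push 4.05 [0.7 0.1]
0.003 [ 4.66 -1.22  3.92] push 4.22 [0.7 0.6]
0.0 [ 4.31 -0.28  3.33] push 4.11 [0.7 1.1]
13.5583
```

View pics/t2.png

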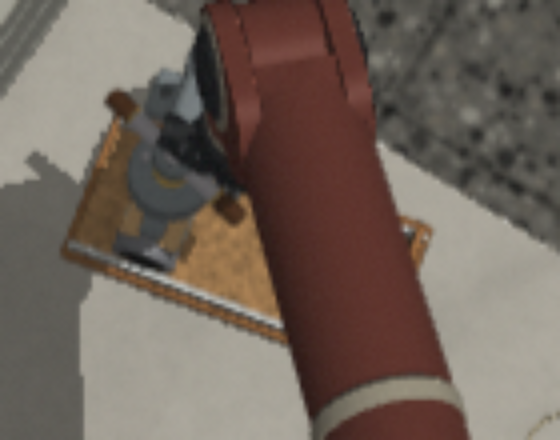

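```bash
python3 - <<'E'
from h import *
f0=np.array([.33,.05,.2])
for th in np.r_[np.arange(.42,2.6,.15),2.62]:
    p,a=handle_pose(-1,-1,-th,.019); arm.line_to(p,.08,ori=quat(a+np.pi))
    f=arm.read_ft_force()-f0; n=-np.array([-np.sin(a),np.cos(a)]); u=np.array([np.cos(a),np.sin(a)])
    print(round(th,2),"push",round(-f[:2]@n,2),"rad",round(f[:2]@u,2),"z",round(f[2],2),round(np.linalg.norm(arm.read_tool_pos()-p)*1000,1))
    if np.linalg.norm(f)>20: print("stop");break
p,a=handle_pose(-1,-1,-th,.035); arm.line_to(p,.08)
arm.line_to([*p[:2],.31],.2)
print(arm.read_time(),p)
cv2.imwrite("pics/t3.png",cv2.resize(snapshot("top")[150:260,260:400],None,fx=4,fy=4)) 
cv2.imwrite("pics/s3.png",cv2.resize(snapshot("side")[180:280,205:375],None,fx=4,fy=4)) 
E
```

```text
0.42 push 5.71 rad -0.42 z 4.54 1.8
0.57 push 0.87 rad -0.16 z 1.18 1.4
0.72 push 1.11 rad 0.41 z 0.69 1.3
0.87 push 1.43 rad -0.17 z 1.17 1.2
1.02 push 0.42 rad -0.23 z -1.33 0.9
1.17 push 0.95 rad 0.09 z 0.04 0.7
1.32 push 0.86 rad 0.12 z -0.47 0.6
1.47 push 0.7 rad 0.03 z 0.57 0.6
1.62 push 0.25 rad 0.5 z 1.21 0.5
1.77 push 1.64 rad -0.39 z 0.97 0.6
1.92 push 0.87 rad -0.33 z 0.49 0.5
2.07 push 0.89 rad -0.59 z 0.43 0.6
2.22 push 0.52 rad 0.56 z -0.01 0.6
2.37 push 2.02 rad 0.38 z 0.08 0.4
2.52 push 0.15 rad 0.5 z 0.64 0.7
2.62 push 1.14 rad 0.27 z 0.41 0.7
19.525 [0.52269453 0.05691739 0.24      ]
```

View pics/t3.png

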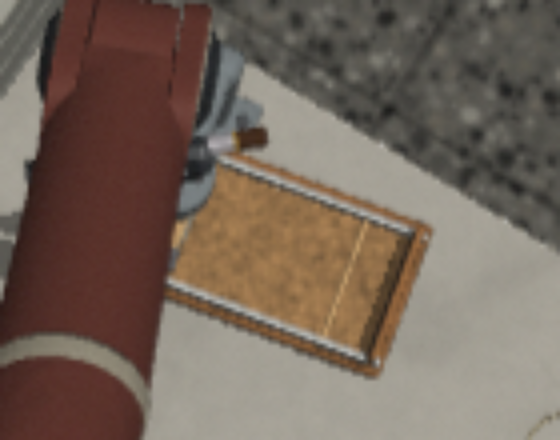

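View pics/s3.png

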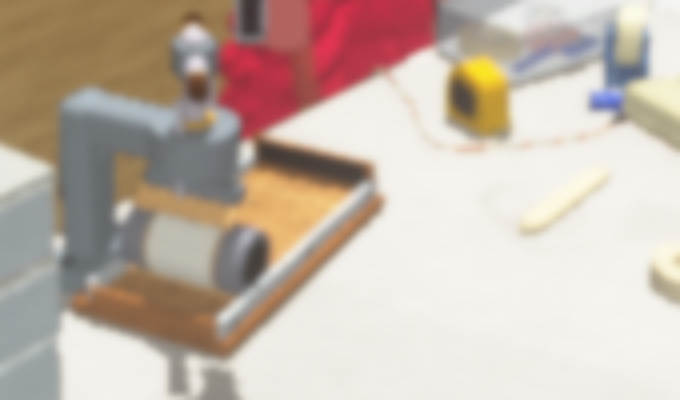

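```bash
python3 - <<'E'
from h import *
print(ray("top",(253/4+260,140/4+150),.2)-[*AX,0])
u=np.array([.0302,-.99954]); g=np.array([.447,-.288])-u*.05; yaw=np.arctan2(u[1],u[0]); Q=quat(yaw+np.pi/2)
p=arm.read_tool_pos(); 
arm.move_j  # (no-op)
arm.movep([*g,.20],Q); arm.move_gripper(.6,effort=60)
print(arm.read_time(),arm.read_ft_force())
arm.line_to([*g,.0735],.12); print(arm.read_tool_pos(),arm.read_ft_force())
arm.move_gripper(0.0,effort=60); print(arm.read_opening(),arm.read_ft_force(),arm.read_tool_pos())
arm.line_to([*g,.20],.15); print(arm.read_opening(),arm.read_ft_force(),arm.read_time())
cv2.imwrite("pics/t4.png",cv2.resize(snapshot("top")[190:340,290:440],None,fx=4,fy=4)) 
cv2.imwrite("pics/s4.png",cv2.resize(snapshot("side")[120:270,290:480],None,fx=4,fy=4)) 
E
```

```text
[ 0.03950172 -0.04430617  0.2       ]
21.4 [-0.37065261 -0.11121056 -0.50149532]
[ 0.44591283 -0.23814364  0.07405492] [ 0.18512948 -0.41181225  0.04508227]
0.236151295159694 [ 0.06346585 -0.39705872  5.8762881 ] [ 0.44595329 -0.23820853  0.07438945]
0.23354965499125926 [ 0.00301506  0.30670358 -1.0709928 ] 23.9833
```

View pics/t4.png

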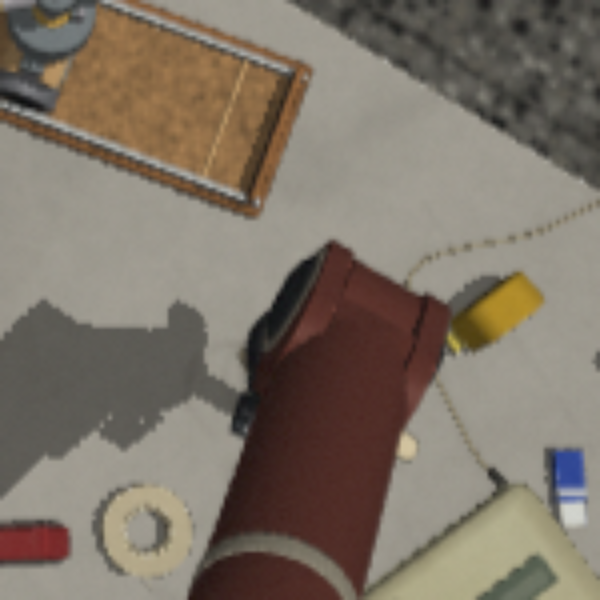

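View pics/s4.png

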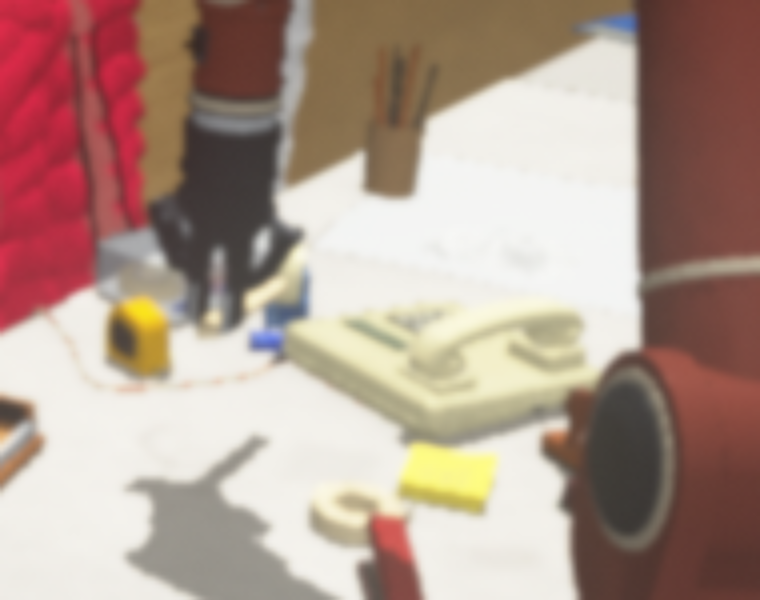

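```bash
python3 - <<'E'
from h import *
Q=quat(YAW+np.pi/2); X=-.096
p=arm.read_tool_pos(); arm.line_to([*p[:2],.31],.25)
arm.movep([*P2W(X,.095),.31],Q); print(arm.read_time(),arm.read_opening())
arm.line_to([*P2W(X,.095),.1175],.15); print(arm.read_time(),arm.read_ft_force(),arm.read_tool_pos())
cv2.imwrite("pics/t5.png",cv2.resize(snapshot("top")[130:260,240:400],None,fx=4.5,fy=4.5)) 
cv2.imwrite("pics/s5.png",cv2.resize(snapshot("side")[160:280,185:375],None,fx=4.2,fy=4.2)) 
E
```

```text
26.0083 0.23308219950226503
27.4417 [ 0.06051604 -0.23680861 -0.0156093 ] [0.46938749 0.11672861 0.11808892]
```

View pics/t5.png

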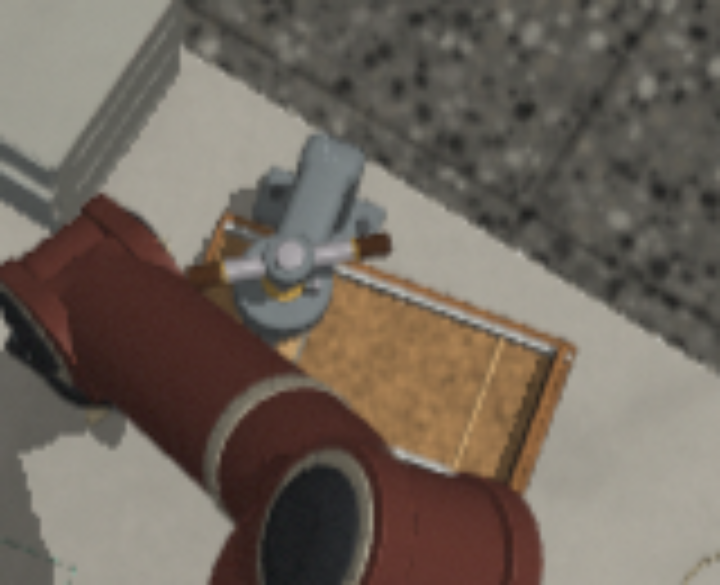

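View pics/s5.png

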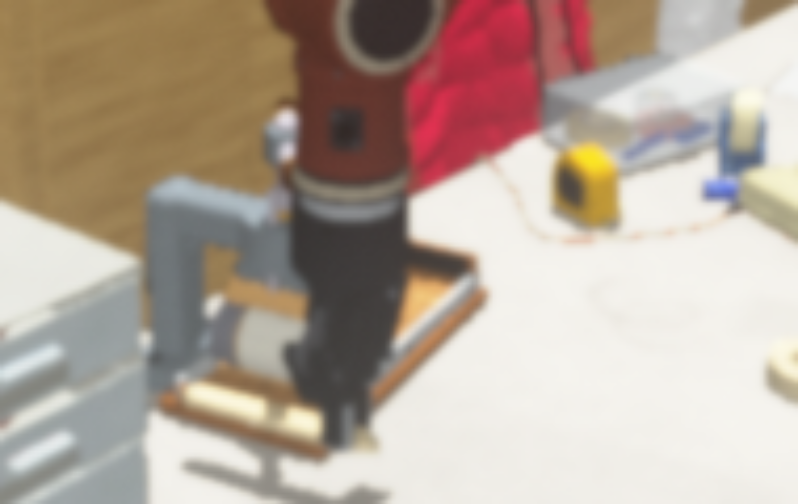

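```bash
python3 - <<'E'
from h import *
def w2p(X): return rz(-YAW)@(np.array(X)[:2]-AX)
print("handle ends", w2p(ray("top",(208/4.5+240,275/4.5+130),.204)), w2p(ray("top",(375/4.5+240,243/4.5+130),.204)))
for z in(.03,.04,.047): print(z, w2p(ray("side",(188/4.2+185,388/4.2+160),z)))
print([((proj("side",[*P2W(x,.095),.047])-[185,160])*4.2).round() for x in(.0285,-.12)])
E
```

```text
handle ends [-0.0283602   0.04330954] [ 0.03167382 -0.05045765]
0.03 [0.04344102 0.07045566]
0.04 [0.03396107 0.08478296]
0.047 [0.02732512 0.09481207]
[array([186., 388.]), array([378., 444.])]
```

```bash
python3 - <<'E'
from h import *
X=-.096; ey=np.r_[rz(YAW)@[0,1],0]
arm.line_to([*P2W(X,.045),.1175],.06); f0=arm.read_ft_force()
for y,v in [(.035,.03),(.02,.04),(.0,.04),(-.02,.04),(-.04,.05),(-.06,.05),(-.085,.05),(-.105,.05),(-.112,.03),(-.118,.03),(-.124,.03),(-.128,.03)]:
    arm.line_to([*P2W(X,y),.1175],v); f=arm.read_ft_force()-f0
    print(y,round(f@ey,2),f.round(1),arm.read_time())
cv2.imwrite("pics/t6.png",cv2.resize(snapshot("top")[130:260,240:400],None,fx=4.5,fy=4.5)) 
cv2.imwrite("pics/s6.png",cv2.resize(snapshot("side")[160:280,185:375],None,fx=4.2,fy=4.2)) 
E
```

```text
0.035 0.08 [-0.   0.1 -0.2] 29.0083
0.02 -0.39 [ 0.3 -0.3  1.5] 29.5333
0.0 -1.03 [ 1.4 -0.8  0.7] 30.1833
-0.02 -0.05 [ 0.4  0.  -0.6] 30.8333
-0.04 -0.45 [ 0.4 -0.4 -0.3] 31.3833
-0.06 0.03 [0.8 0.2 0.3] 31.9333
-0.085 0.53 [1.  0.7 0.3] 32.5833
-0.105 -0.23 [ 1.4  0.1 -0.6] 33.1333
-0.112 0.15 [-0.1  0.1 -0.4] 33.5167
-0.118 0.34 [1.1 0.6 0.3] 33.8667
-0.124 -0.59 [ 0.1 -0.6 -0.3] 34.2167
-0.128 0.7 [ 0.1  0.7 -0.2] 34.5
```

View pics/t6.png

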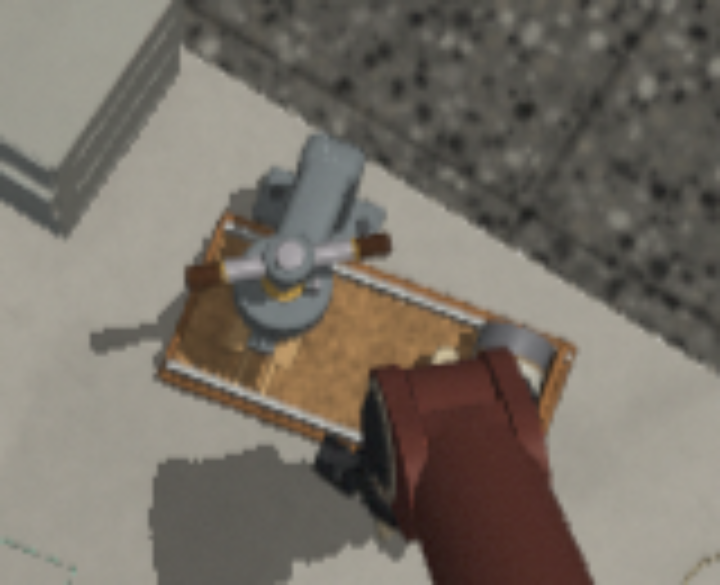

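View pics/s6.png

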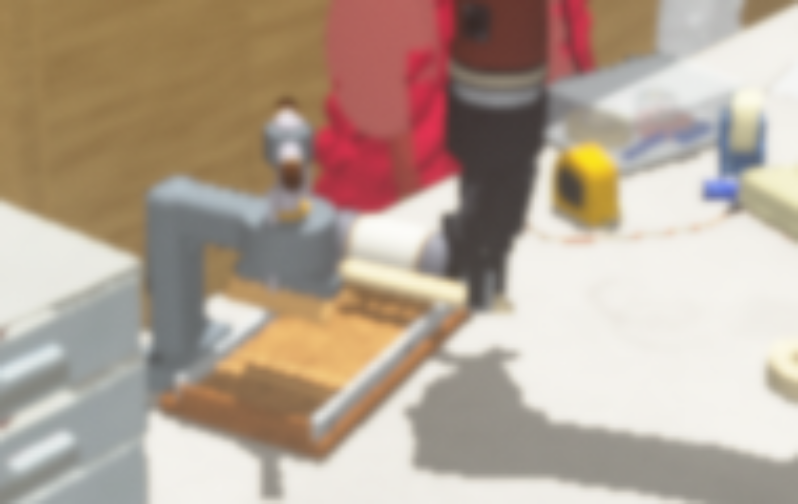

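```bash
python3 - <<'E'
from h import *
X=-.096; ey=np.r_[rz(YAW)@[0,1],0]
f0=arm.read_ft_force()
for y in (-.130,-.132,-.134,-.136):
    arm.line_to([*P2W(X,y),.1175],.02); arm.pause(.15); f=np.mean([arm.read_ft_force()-f0 for _ in range(3)],0); print(y,round(f@ey,2),arm.read_tool_pos()[:2]-P2W(X,y),arm.read_time())
    if f@ey>4: break
arm.line_to([*P2W(X,-.10),.1175],.08)
arm.line_to([*P2W(X,-.10),.25],.2)
q=arm.read_joint_positions()
u=np.array([.0302,-.99954]); g=np.array([.447,-.288])-u*.05; Q=quat(np.arctan2(u[1],u[0])+np.pi/2)
arm.movep([*g,.25],Q); print(arm.read_time())
cv2.imwrite("pics/t7.png",cv2.resize(snapshot("top")[130:260,240:400],None,fx=4.5,fy=4.5)) 
cv2.imwrite("pics/s7.png",cv2.resize(snapshot("side")[160:280,185:375],None,fx=4.2,fy=4.2)) 
E
```

```text
-0.13 -0.17 [-4.47622553e-06  5.47394349e-05] 35.0
-0.132 -0.06 [2.49863783e-06 4.21666115e-06] 35.4
-0.134 0.41 [-4.42893693e-06  4.32051871e-05] 35.8
-0.136 1.53 [-2.02311586e-05  3.34214827e-04] 36.2
38.6417
```

View pics/t7.png

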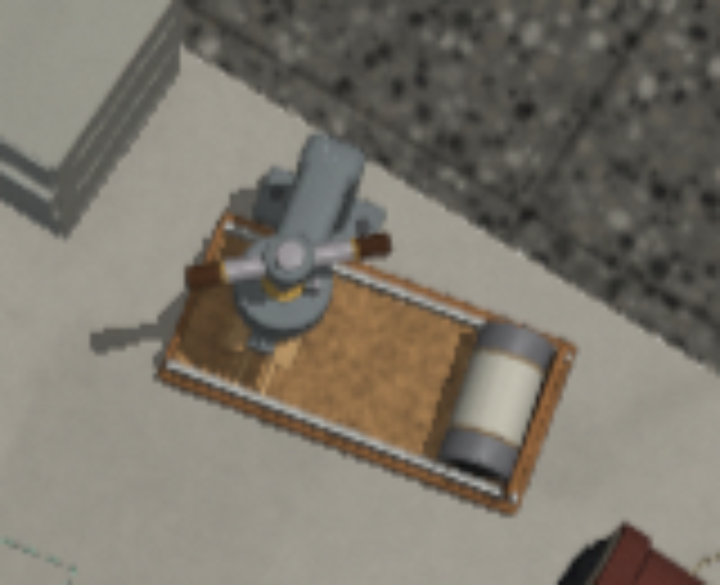

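View pics/s7.png

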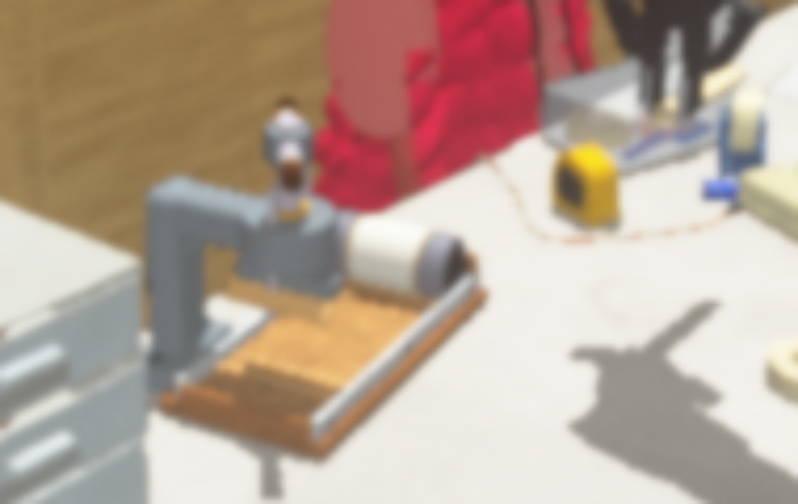

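```bash
python3 - <<'E'
from h import *
u=np.array([.0302,-.99954]); g=np.array([.447,-.288])-u*.05
arm.line_to([*g,.085],.15); arm.line_to([*g,.0745],.04); print(arm.read_tool_pos(),arm.read_ft_force())
arm.move_gripper(.6); arm.pause(.2); arm.line_to([*g,.20],.12)
arm.movep([.40,-.45,.30],arm.read_eef_rot()); arm.pause(.3)
print(arm.read_time())
T=snapshot("top"); S=snapshot("side"); cv2.imwrite("pics/t8full.png",T)
cv2.imwrite("pics/t8.png",cv2.resize(T[170:320,260:420],None,fx=4,fy=4)); cv2.imwrite("pics/s8.png",cv2.resize(S[160:280,205:395],None,fx=4,fy=4))
w2p=lambda X: rz(-YAW)@(np.array(X)[:2]-AX)
# label: bright, low saturation
x0,y0=335,195; r=T[y0:240,x0:370].astype(int); m=(r.min(2)>135)
bl,l=blobs(m,(x0,y0)); b=max(bl,key=lambda q:q[0]); print(b[:2],w2p(ray("top",b[1],.069)))
r=T[265:315,335:395].astype(int); m=((r[...,2]-r[...,0])>38)&(r[...,2]>150); bl,_=blobs(m,(335,265)); print([(b[0],b[1],ray("top",b[1],.008)) for b in bl])
E
```

```text
[ 0.44558197 -0.23812182  0.07443276] [-0.36565064 -0.55909712  0.27837219]
43.45
(218, array([361.63, 202.53])) [ 0.05908097 -0.18564397]
[(234, array([364.24, 292.  ]), array([ 0.44565022, -0.2879896 ,  0.008     ]))]
```

View pics/t8.png

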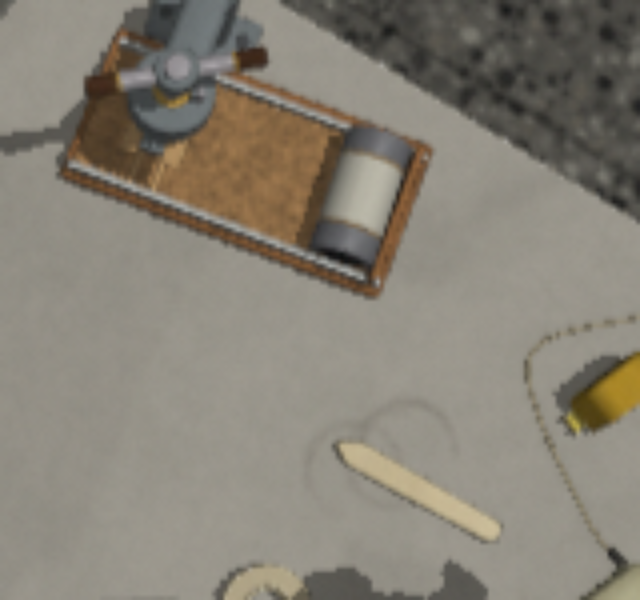

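View pics/s8.png

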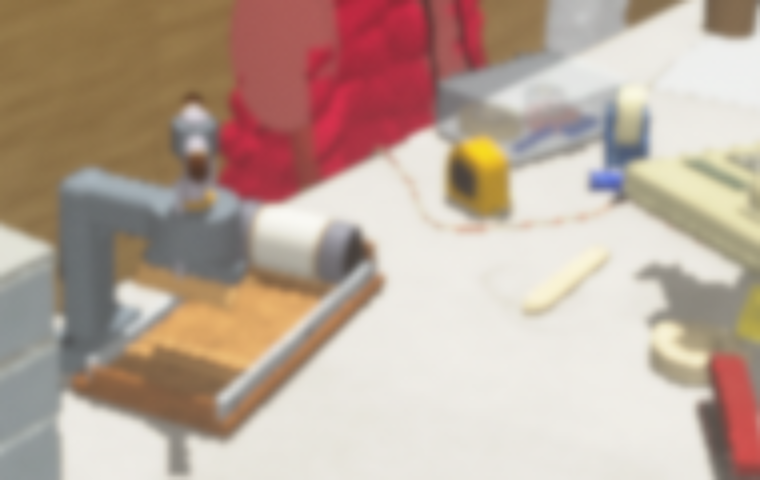

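```bash
python3 - <<'E'
from h import *
w2p=lambda X: rz(-YAW)@(np.array(X)[:2]-AX)
for p in [(367,196),(382,163),(355,229)]: print(w2p(ray("top",(p[0]/4+259.6,p[1]/4+169.6),.070)))
X=[*P2W(0,-.170),.07]; print(((proj("top",X)-[259.6,169.6])*4).round(), ((proj("side",[*P2W(0,-.17),.045])-[204.6,159.6])*4).round())
print(arm.read_dq().max() if hasattr(arm.read_dq(),'max') else arm.read_dq(), arm.read_ft_force(), arm.read_time())
ticket.finish_job()
E
```

```text
[-0.00282041 -0.1725153 ]
[ 0.02691713 -0.1746431 ]
[-0.03147629 -0.17261809]
[365. 192.] [299. 243.]
0.006172359196445365 [ 0.29003268 -0.24036634 -0.60982641] 43.55
the job is handed in; nothing more can be done
```

The job is handed in at about 43.5 s of the 72 s allowed. No verdict was reported, but my last checks all agree it was done.

- **Screw direction:** Counter-clockwise (seen from above) was solid. I stopped at about 16 N on the bar. Clockwise gave at about 4 N, so I turned the handle about 2.6 rad that way. I did not measure the shoe's height. That turn should lift it about 17 mm, and the side pictures show it standing clear.
- **Rolling the canister:** I held the folder near one end with its blade lying along the press's x. I pushed the canister over the ridges at about 0.05 m/s with no more than about 1.5 N. The gripper stayed on the robot's side of the track, and none of the pictures showed it touching the canister.
- **Canister in the seat:** Its centre measures about (-3, -172.5) mm in the press frame, against the seat at (0, -170). Its axis is within about 0.04 rad of the press's x.
- **Folder and arm:** The folder lies flat on the table within about 2 mm of where it started. The arm is clear of everything and the press is still open.

Two things did not match. The folder lay along the world's y, not its x as described, so I gripped it as measured. My first colour mask for the canister's label merged with the table and gave a false position. I replaced that with label corners read by hand from the top picture.

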